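# Hang and place the load hangers on a bending rig

## Robot

A 6-joint arm with a two-finger parallel gripper is mounted at the origin on the work surface. World frame = base frame: x ahead of the robot, y to its left, z up, the work surface at z = 0. Lengths are in m, angles in rad, forces in N, time in s.
With the tool pointing down it reaches from about 0.35 to 0.725 m from the base axis. Payload 6 kg.
Tool frame: the origin (TCP) lies at the very end of the fingers, on their centre line; the grasp point (between the pads) lies 19 mm behind it; x points along the fingers, z is the direction in which the jaws open and shut, and the axes are right-handed (so a half turn about x gives the same grasp; the last joint's range is limited). The gripper opens to 85 mm and grips with 20 to 120 N. Pads are 22 mm wide; open, the fingers measure 114 mm over their backs; the gripper's body (76 mm by 85 mm) begins 54 mm behind the grasp point. The pads swing forward as they close: fully open they stand 13 mm farther back than shut.
Start: joints at [1.643, 0.04, 0.085, 0, -1.615, -0.334], TCP at [0.155, 0.58, 0.231] pointing down, gripper open.
Joint ranges: [-2.56, 2.56], [-1.29, 2.01], [-1.08, 1.49], [-3.29, 1.98], [-2.81, -0.18], [-2.99, 2.99]. Speed limits (rad/s): [2.57, 2.57, 3.01, 3.14, 3.14, 3.14].

## Interface

Orientations are given as a unit quaternion [w, x, y, z].
In Python, from plant import arm, vision gives the robot as it stands. The module is installed in compiled form; this text tells all that it offers.
- The arm moves only by the shell command python3 -m crank 'ROWS'. ROWS is JSON, a list of rows, each a list of 3 entries, a list of its own where there are three numbers: the shift along the tool's x, y, z in m, then the turn, a rotation vector about the tool's x, y, z in rad, then the closure, from -1 (fully open) to 1 (shut). In form: [[[dx, dy, dz], [rx, ry, rz], jaw], ...]. A call has 1 to 20 rows; each row shifts and turns the commanded pose from where the row before left it, along the tool's axes as they then stand; what a row does not reach is not made up. A row lasts 1/8 s, in which the tool goes at most 62.5 mm and 10.7 degrees, less where a joint would pass 70% of its speed; a pose out of reach is approached as far as the arm can. A call with a gripper value outside its range is refused whole. The fingers move at their own pace and stop on an object; the grip force is fixed at half the most. Time passes only in rows, so rows that do not move let the fingers close. It gives the time, the measured TCP pose, the force and the opening at its end, in the units of the state.
- arm.get_state(): the state, without advancing time (a new reading comes with each control period).
- vision.camera(name): name is "side" or "top" or "wrist"; returns the picture (480x640x3 uint8, blue, green, red); there is no depth.
- vision.get_calibration(name): a dict with "camera_matrix" (3x3 intrinsics, pixels), "rvec" (rotation vector, rad) and "tvec" (3), from world to camera coordinates, as OpenCV has them. Camera axes: x right, y down, z forward; pixel columns grow to the right and rows downward; lengths in m; the calibration is good to about 2 mm. A picture is of the moment at which its call begins: read the wrist's pose just before it. get_calibration takes no time and is no camera call; for the wrist camera it gives the pose at the moment of the call.
- arm.job_done(): hands the job in, once; it reports no verdict.
The state is a dict: "clock": time; "joint_pos": joint angles; "qd": joint speeds; "joint_efforts": joint torques, N m; "tool_pos": TCP position; "tool_rot": TCP orientation; "wrist_force": force on the tool from outside, world axes, zero at the start; "wrist_torque": the same for the moment, N m; "gripper_width": finger opening in m.
Only numpy, scipy, OpenCV 4.12 (cv2) and the standard library are available. Lean on these libraries where they do the work, as an engineer would, in place of code of your own. Each camera call takes 0.05 s, during which the arm holds its last target.

## Task

Set the bending rig up for two-point loading. Take the weighted hanger that stands on the bench, hook it gently onto the beam close to the right-hand support (right as seen from the robot), and slide it along the beam, without lifting it off again, to the nearer red band; also slide the hanger that is already on the beam along to the other red band, keeping it on the beam. Both hangers must end hanging freely and still, each centred on its band, with the dial gauge and the other things on the bench left alone.

Things in the scene. Friction and masses are not known exactly. Their poses are not given: they have to be found in the camera images.
- hanger_bench_tab (a point): Centre of the yellow-dipped upright tab (24 mm along x, 12 mm along y, 50 mm tall) on top of the load hanger that stands on the bench, robot's side of the rig. It lies 33 mm above the hanger's origin, same axes. Below it: steel C-shaped hook, rod, two brass slotted weights (56 mm diameter); one rigid piece, about 0.6 kg, 218 mm tall, centre of mass under the tab.
- hanger_bench: That hanger. Origin: centre of the saddle's underside (14 mm wide in y), which rests on the beam's top. About it, in mm: the beam fits between web (x -22 to -14) and lip (x 14 to 20, down to z -10); the mouth opens to +x under the lip, 32 mm high, above the lower arm (top z -42, x -22 to 8). Saddle arm's top z 8; underside of the 58 mm foot disc z -160.
- hanger_beam_tab (a point): Centre of the tab of a second load hanger of the same shape and size, already hanging on the left half of the beam with its mouth to the rig's +x. 33 mm above that hanger's origin, same axes.
- hanger_beam: The second hanger; origin at the centre of its saddle's underside, on the beam's top; shaped as hanger_bench.
- rig: Fixed bending rig. Origin on the bench below mid-beam; y along the beam to the robot's left, x away from the robot. Steel beam 20 mm wide (x), 6 mm thick, top at z 220 mm, free from y -260 to 260 mm between blue supports (50 x 40 mm, tops at z 235). Base 100 x 660 mm, top z 30 (feet 42). Beside the right support: beyond y -165 mm. The bands lie 70 to 115 mm from mid-beam.
- mark_right: Red tape band round the beam, 22 mm wide along the beam, on its right half (rig's -y). Origin at the centre of the beam's top face; axes as the rig's. A hanger centred on it shows 4 mm of red on each side of its saddle.
- mark_left: The same red band on the left half of the beam (rig's +y). Origin at the centre of the beam's top face; axes as the rig's.
- gauge: Dial gauge (56 mm dial) fixed under the middle of the beam on the rig, plunger up against the beam; its origin is the rig's origin, the dial's centre is 135 mm above it. Do not knock it.
- tin_large: Bystander: lidded aluminium moisture tin, 67 mm diameter, 52 mm tall; origin under its centre.
- tin_small: Bystander: lidded aluminium moisture tin, 53 mm diameter, 38 mm tall; origin under its centre.
- spare_weight: Bystander: loose brass slotted weight, 56 mm diameter, 20 mm tall; origin under its centre.
- core: Bystander: concrete core, 54 mm diameter, 56 mm tall; origin under its centre.
- wrench: Bystander: steel wrench 160 mm long lying flat.
- spare_bar: Bystander: dark steel test bar 22 x 300 x 8 mm lying behind the rig.
- scoop: Bystander: aluminium sample scoop, 110 mm bowl and 100 mm handle, lying on the right.
Not all that is in view belongs to the job. What is shaped like the hanger_bench but blue is not meant.

How it is judged:
On the way, in this order (a step that is already met when the one before it is completed fails the run):
1. the bench hanger hangs on the beam close to the right-hand support (beyond 165 mm from mid-span) (z of hanger_bench_tab in the frame of rig between 0.248 and 0.258 m and x of hanger_bench_tab in the frame of rig between -0.012 and 0.012 m and y of hanger_bench_tab in the frame of rig between -0.255 and -0.165 m), for 0.15 s.
2. it slides along on the beam, not lifted off, past 130 to 160 mm from mid-span (z of hanger_bench_tab in the frame of rig between 0.248 and 0.258 m and x of hanger_bench_tab in the frame of rig between -0.012 and 0.012 m and y of hanger_bench_tab in the frame of rig between -0.16 and -0.13 m), for 0.04 s.
At the end, for the whole second after the job is handed in: Bench hanger on the right-hand red band, the other on the left-hand band: each within 7 mm along the beam, seated on its top (4 mm in height, 10 mm across), square to it within 0.15 rad, upright within 0.1 rad and at rest (y of hanger_bench_tab in the frame of mark_right between -0.007 and 0.007 m and z of hanger_bench_tab in the frame of mark_right between 0.029 and 0.037 m and x of hanger_bench_tab in the frame of mark_right between -0.01 and 0.01 m and angle between the y axis of each of hanger_bench_tab, hanger_beam_tab and the y axis of rig, either way round below 0.15 rad and angle between each of hanger_bench_tab, hanger_beam_tab's own z axis and vertical below 0.1 rad and y of hanger_beam_tab in the frame of mark_left between -0.007 and 0.007 m and z of hanger_beam_tab in the frame of mark_left between 0.029 and 0.037 m and x of hanger_beam_tab in the frame of mark_left between -0.01 and 0.01 m and linear speed of each of hanger_bench, hanger_beam below 0.02 m/s and angular speed of each of hanger_bench, hanger_beam below 0.15 rad/s); the robot touches nothing.
It fails at once if the hanger that starts on the beam is lifted off it (more than 12 mm) (z of hanger_beam_tab in the frame of rig above 0.265 m).
It fails at once if the hanger from the bench is lifted off the beam (more than 10 mm) away from the right-hand end (z of hanger_bench_tab in the frame of rig between 0.263 and 0.29 m and x of hanger_bench_tab in the frame of rig between -0.014 and 0.014 m and y of hanger_bench_tab in the frame of rig between -0.155 and 0.155 m).
It fails at once if the hanger from the bench is dropped or flung onto the beam (faster than 0.3 m/s while the beam is in its throat) (z of hanger_bench_tab in the frame of rig between 0.245 and 0.29 m and x of hanger_bench_tab in the frame of rig between -0.014 and 0.014 m and y of hanger_bench_tab in the frame of rig between -0.26 and 0.26 m and linear speed of hanger_bench above 0.3 m/s).
It fails at once if the dial gauge is knocked (over 3 N) (contact force between gauge and anything else above 3 N).
It fails at once if a bystander is moved by more than 25 mm (distance of any of tin_large, tin_small, spare_weight, core, wrench, spare_bar, scoop from where it was at the start of the episode above 0.025 m).
It also fails if it takes over 58 s, if anything falls off the work surface, if the arm or the gripper's body presses on something with over 40 N, if the wrist force passes 120 N, or if a joint passes its speed limit or range.

## Working session

There is one attempt and no reset: what is moved stays moved. The work goes in short steps, Python scripts to look and compute and a shell command to move; the robot and the scene stay as the last step left them, time stands still between calls to the robot, and variables do not carry over. Pictures are saved under pics/ and viewed, and the job is handed in when it is done.

```bash
mkdir -p pics; python3 - <<'E'
from plant import arm, vision
import cv2
s=arm.get_state();print(s)
for n in("side","top","wrist"):
    cv2.imwrite(f"pics/{n}0.png",vision.camera(n)); print(n,vision.get_calibration(n))
E
```

```text
{'clock': 0.0, 'joint_pos': array([ 1.64271542e+00,  4.08399005e-02,  8.38089890e-02, -4.85478855e-04,
       -1.61550464e+00, -3.33685897e-01]), 'qd': array([ 0.00049924,  0.00161802, -0.00028798, -0.00028829, -0.00036038,
        0.00135493]), 'joint_efforts': array([-4.54491544e-05, -3.68203926e+01,  3.47423816e+01,  6.93258539e+00,
       -5.33355473e-03, -1.00637126e-05]), 'tool_pos': array([0.15510863, 0.5792624 , 0.23025767]), 'tool_rot': array([-0.43089339, -0.5604922 , -0.43005514,  0.56145522]), 'wrist_force': array([-0.65829174,  0.23757141, -0.86321917]), 'wrist_torque': array([-0.04738239, -0.04612756,  0.07158711]), 'gripper_width': 0.0858585262534649}
side {'camera_matrix': array([[551.2395871 ,   0.        , 325.42749108],
       [  0.        , 551.2395871 , 231.8120029 ],
       [  0.        ,   0.        ,   1.        ]]), 'rvec': array([ 2.46533564, -0.09509739,  0.01419785]), 'tvec': array([-0.54229453,  0.14284632,  1.62580167])}
top {'camera_matrix': array([[570.13661273,   0.        , 323.16770465],
       [  0.        , 570.13661273, 231.57661236],
       [  0.        ,   0.        ,   1.        ]]), 'rvec': array([ 2.09428638, -2.13527847,  0.23021232]), 'tvec': array([-0.01213064,  0.56044328,  1.48149168])}
wrist {'camera_matrix': array([[344.30185896,   0.        , 319.476591  ],
       [  0.        , 344.30185896, 240.8836126 ],
       [  0.        ,   0.        ,   1.        ]]), 'rvec': array([-1.77597281,  2.31264928,  0.38323613]), 'tvec': array([ 0.6000418 , -0.04094181,  0.38146416])}
```

View pics/side0.png

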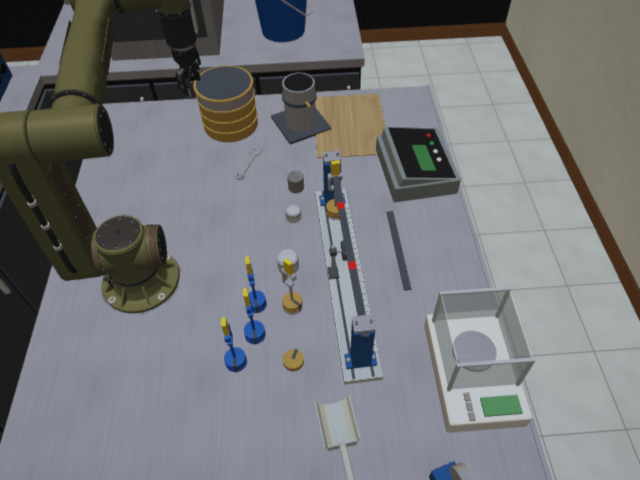

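View pics/top0.png

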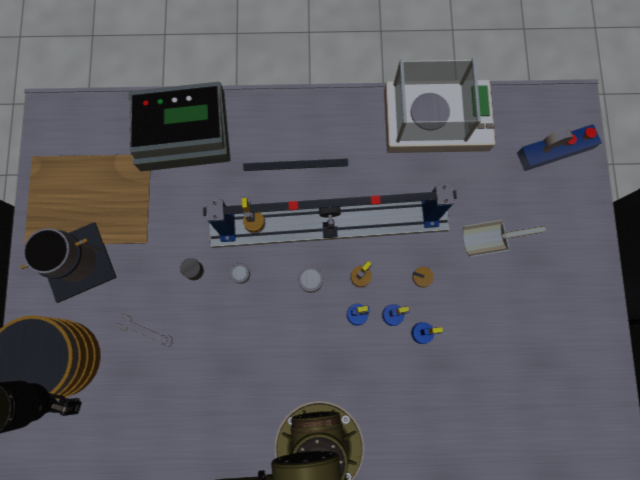

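View pics/wrist0.png

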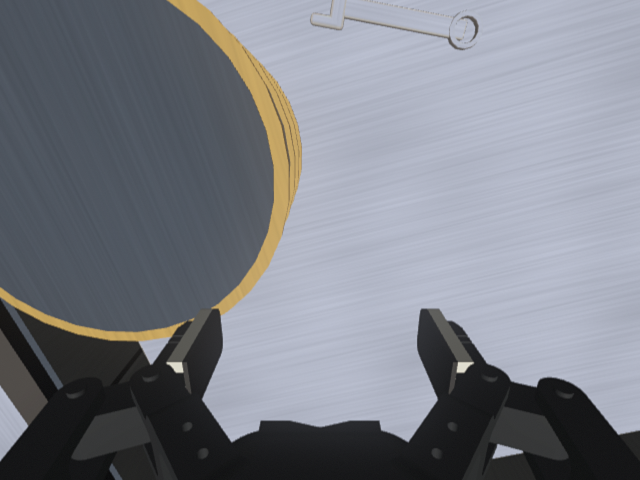

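```bash
cat > h.py <<'E'
from plant import arm, vision
import cv2, numpy as np
from scipy.spatial.transform import Rotation as R
def ray(c,uv):
    K=c["camera_matrix"];Rm=cv2.Rodrigues(c["rvec"])[0];t=c["tvec"]
    o=-Rm.T@t; d=Rm.T@np.linalg.inv(K)@np.array([uv[0],uv[1],1.]); return o,d
def onz(c,uv,z):
    o,d=ray(c,uv); return o+d*(z-o[2])/d[2]
def tri(l):
    A=0;b=0
    for c,uv in l:
        o,d=ray(c,uv); d=d/np.linalg.norm(d);P=np.eye(3)-np.outer(d,d);A=A+P;b=b+P@o
    return np.linalg.solve(A,b)
def proj(c,p):
    return cv2.projectPoints(np.array(p,float).reshape(-1,3),c["rvec"],c["tvec"],c["camera_matrix"],None)[0].reshape(-1,2)
def crop(src,x0,y0,w,h,k,out):
    im=src if not isinstance(src,str) else cv2.imread(src)
    cv2.imwrite(out,cv2.resize(im[y0:y0+h,x0:x0+w],None,fx=k,fy=k,interpolation=cv2.INTER_CUBIC))
E
python3 - <<'E'
from h import *
crop("pics/top0.png",200,170,266,110,3,"pics/t1.png")
crop("pics/top0.png",330,250,130,100,6,"pics/t2.png")
crop("pics/side0.png",230,140,160,120,5,"pics/s1.png")
crop("pics/side0.png",230,250,160,120,5,"pics/s2.png")
E
```

```text
(no output)
```

View pics/t1.png

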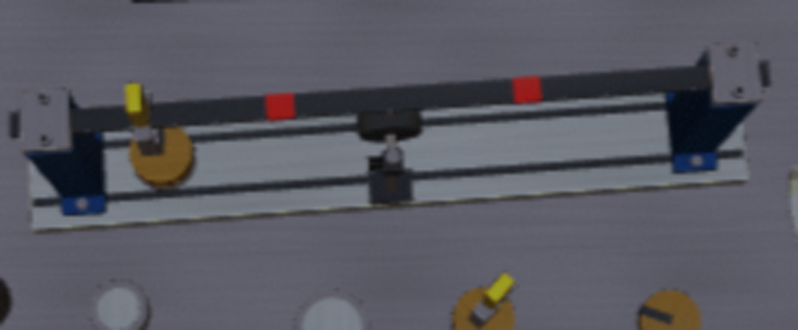

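View pics/t2.png

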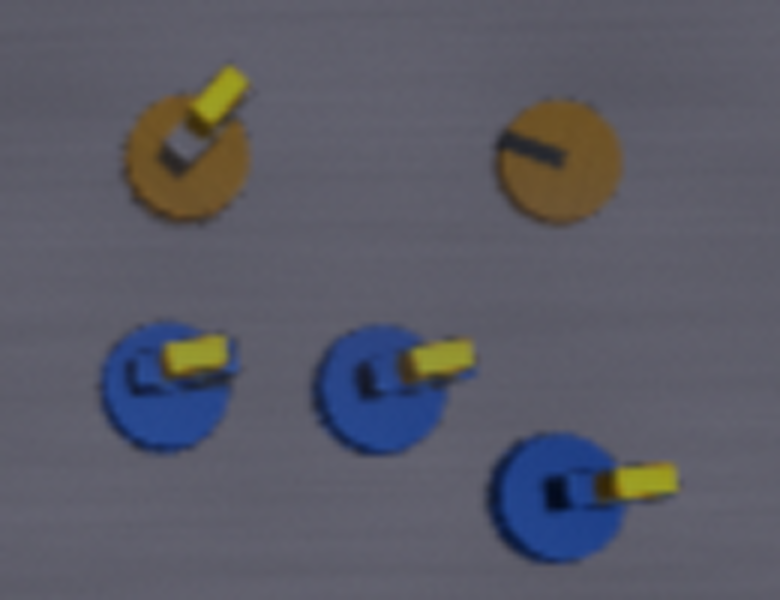

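View pics/s1.png

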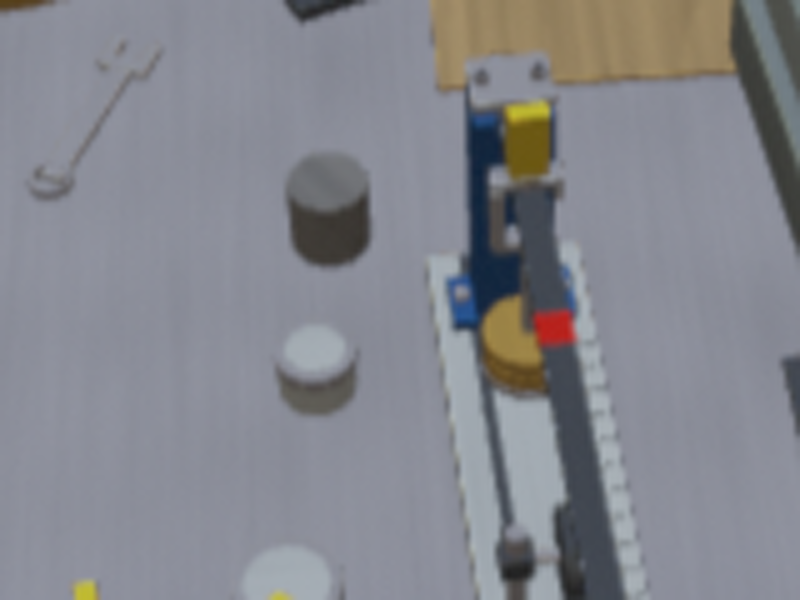

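View pics/s2.png

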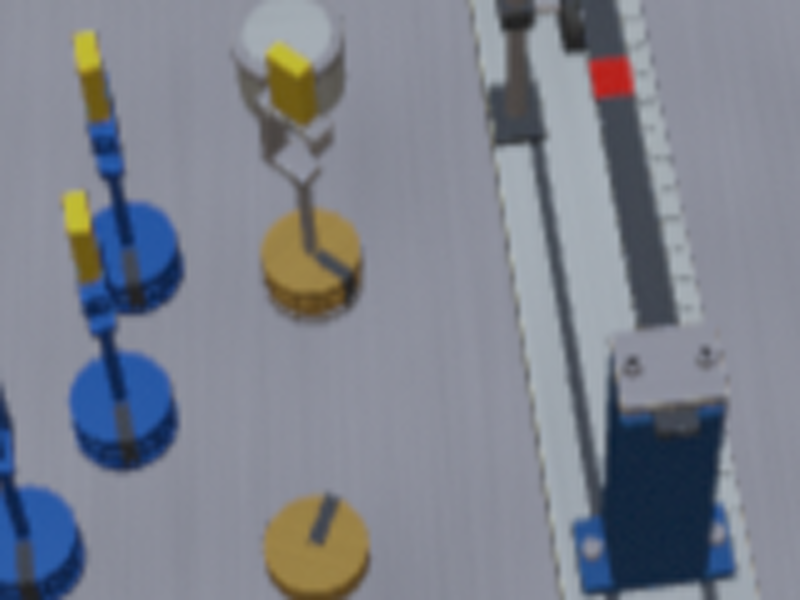

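```bash
cat >> h.py <<'E'
from scipy.optimize import minimize
def box(cx,cy,zc,yaw,sx,sy,sz):
    c,s=np.cos(yaw),np.sin(yaw)
    return [[cx+c*a*sx/2-s*b*sy/2,cy+s*a*sx/2+c*b*sy/2,zc+d*sz/2] for a in(-1,1) for b in(-1,1) for d in(-1,1)]
def sil(c,P,shape,k=4):
    m=np.zeros((shape[0],shape[1]),np.float32)
    q=proj(c,P); x0,y0=np.floor(q.min(0)).astype(int)-3; x1,y1=np.ceil(q.max(0)).astype(int)+3
    b=np.zeros(((y1-y0)*8,(x1-x0)*8),np.uint8)
    h=cv2.convexHull(((q-[x0,y0]+.5)*8-.5).astype(np.float32))
    cv2.fillConvexPoly(b,np.round(h*16).astype(np.int32),255,shift=4)
    small=cv2.resize(b,(x1-x0,y1-y0),interpolation=cv2.INTER_AREA)/255.
    X0,Y0,X1,Y1=max(x0,0),max(y0,0),min(x1,shape[1]),min(y1,shape[0])
    if X1>X0 and Y1>Y0: m[Y0:Y1,X0:X1]=small[Y0-y0:Y1-y0,X0-x0:X1-x0]
    return m
def soft(im,col):
    f=im.astype(np.float32); b,g,r=f[...,0],f[...,1],f[...,2]
    v=(np.minimum(r,g)-b)/np.maximum(np.maximum(r,g),40) if col=='y' else (r-np.maximum(g,b))/np.maximum(r,60)
    return np.clip(v/ (.7 if col=='y' else .7),0,1)
def fit(views,col,guess,zc,dims,fityaw=True,rad=25):
    """views: list (calib,img). guess x,y,yaw"""
    ms=[]
    for c,im in views:
        m=soft(im,col); q=proj(c,box(guess[0],guess[1],zc,guess[2],*dims)); ctr=q.mean(0); r=np.ptp(q,axis=0).max()/2+rad
        yy,xx=np.mgrid[:im.shape[0],:im.shape[1]]
        m[(abs(xx-ctr[0])>r)|(abs(yy-ctr[1])>r)]=0; ms.append(m)
    def cost(p):
        yaw=p[2] if fityaw else guess[2]
        return sum(((sil(c,box(p[0],p[1],zc,yaw,*dims),im.shape)-m)**2).sum()/max(m.sum(),1) for (c,im),m in zip(views,ms))
    best=min((minimize(cost,[guess[0]+dx,guess[1]+dy,guess[2]],method='Nelder-Mead',options=dict(initial_simplex=[[guess[0]+dx,guess[1]+dy,guess[2]],[guess[0]+dx+.008,guess[1]+dy,guess[2]],[guess[0]+dx,guess[1]+dy+.008,guess[2]],[guess[0]+dx,guess[1]+dy,guess[2]+.3]],xatol=1e-5,fatol=1e-5)) for dx in(-.005,.005) for dy in (-.005,.005)),key=lambda r:r.fun)
    return best.x,best.fun
E
python3 - <<'E'
from h import *
T,S=vision.get_calibration("top"),vision.get_calibration("side")
ti,si=cv2.imread("pics/top0.png"),cv2.imread("pics/side0.png")
for nm,uv,z in[("bandL",(293,205.7),.22),("bandR",(375.7,200),.22),("supL",(215,210),.235),("supR",(444.5,194),.235),("benchtab",(367,266),.218),("beamtab",(244.7,203),.278)]:
    print(nm,onz(T,uv,z).round(4))
L=onz(T,(293,205.7),.22);Rr=onz(T,(375.7,200),.22)
yaw=np.arctan2(-(L-Rr)[0],(L-Rr)[1]);print("yaw",yaw)
print("cam",ray(T,(0,0))[0],ray(S,(0,0))[0])
b=onz(T,(367,266),.218);m=onz(T,(244.7,203),.278)
for vs,n in(([(T,ti)],'T'),([(S,si)],'S'),([(T,ti),(S,si)],'TS')):
    print(n,'L',fit(vs,'r',[L[0],L[1],yaw],.217,(.0205,.022,.006),True,8))
    print(n,'R',fit(vs,'r',[Rr[0],Rr[1],yaw],.217,(.0205,.022,.006),True,8))
    print(n,'bench',fit(vs,'y',[b[0],b[1],-.8],.193,(.024,.012,.05),True,8))
    print(n,'beam',fit(vs,'y',[m[0],m[1],yaw],.253,(.024,.012,.05),True,8))
E
```

```text
bandL [0.5917 0.0508 0.22  ]
bandR [ 0.6024 -0.1512  0.22  ]
supL [0.5806 0.2375 0.235 ]
supR [ 0.6103 -0.317   0.235 ]
benchtab [ 0.4404 -0.1243  0.218 ]
beamtab [0.5852 0.1608 0.278 ]
yaw 0.052635334858452995
cam [ 0.24087039 -0.00758053  1.56556233] [ 0.49433298 -0.94171325  1.35149197]
T L (array([0.59381241, 0.05173974, 0.01276307]), np.float64(0.033037155866622925))
T R (array([ 0.60456908, -0.15047514,  0.06664445]), np.float64(0.01831177808344364))
T bench (array([ 0.442927  , -0.12207994, -0.82517949]), np.float64(0.3525221347808838))
T beam (array([0.58797834, 0.16327353, 0.1781219 ]), np.float64(0.2736009955406189))
S L (array([0.59134564, 0.05368211, 0.08061292]), np.float64(0.11650682240724564))
S R (array([ 0.60261235, -0.14777482,  0.0565411 ]), np.float64(0.028481872752308846))
S bench (array([ 0.44107664, -0.12212968, -1.00416697]), np.float64(0.1191370040178299))
S beam (array([ 0.58623761,  0.16472199, -0.08782771]), np.float64(0.11723801493644714))
TS L (array([0.59322653, 0.05221217, 0.03185593]), np.float64(0.23189669847488403))
TS R (array([ 0.60346383, -0.1493391 ,  0.08156496]), np.float64(0.15080490708351135))
TS bench (array([ 0.44156314, -0.12162235, -0.95715266]), np.float64(0.5031742453575134))
TS beam (array([0.58676767, 0.16313604, 0.08868304]), np.float64(0.4215124547481537))
```

```bash
cat >> h.py <<'E'
def rel(p=None,yaw=None):
    s=arm.get_state();q=s["tool_rot"];Rt=R.from_quat([q[1],q[2],q[3],q[0]]);M=Rt.as_matrix()
    print("t %.2f"%s["clock"],"pos",s["tool_pos"].round(4),"xax",M[:,0].round(3),"zyaw %.3f"%np.arctan2(M[1,2],M[0,2]),"w %.4f"%s["gripper_width"],"F",s["wrist_force"].round(1))
    if p is not None: print("shift mm",(1000*M.T@(np.array(p)-s["tool_pos"])).round(1))
    if yaw is not None:
        for y in (yaw,yaw+np.pi):
            z=np.array([np.cos(y),np.sin(y),0]);x=np.array([0,0,-1.]);T=np.stack([x,np.cross(z,x),z],1)
            rv=R.from_matrix(M.T@T).as_rotvec(); print("rot",rv.round(3),"shift after rot", (1000*T.T@(np.array(p if p is not None else s["tool_pos"])-s["tool_pos"])).round(1))
E
python3 - <<'E'
from h import *
print(arm.get_state()["joint_pos"].round(2))
rel([.45,.25,.34],.67)
rel([.40,-.15,.34],.67)
E
```

```text
[ 1.64  0.04  0.08 -0.   -1.62 -0.33]
t 0.15 pos [0.1552 0.5793 0.2305] xax [-0.    -0.001 -1.   ] zyaw -1.833 w 0.0853 F [ 0.6 -0.5  0.1]
shift mm [-109.1  370.   242. ]
rot [-2.503e+00  1.000e-03  2.000e-03] shift after rot [-109.5 -441.2   26.6]
rot [ 0.639  0.001 -0.001] shift after rot [-109.5  441.2  -26.6]
t 0.15 pos [0.1552 0.5793 0.2305] xax [-0.    -0.001 -1.   ] zyaw -1.833 w 0.0853 F [ 0.6 -0.5  0.1]
shift mm [-108.6  425.2  641.3]
rot [-2.503e+00  1.000e-03  2.000e-03] shift after rot [-109.5 -723.7 -261. ]
rot [ 0.639  0.001 -0.001] shift after rot [-109.5  723.7  261. ]
```

```bash
python3 -m crank '[[[-0.03,0,0],[0.16,0,0],-1],[[-0.03,0,0],[0.16,0,0],-1],[[-0.03,0,0],[0.16,0,0],-1],[[-0.02,0,0],[0.16,0,0],-1],[[0,0.055,-0.003],[0,0,0],-1],[[0,0.055,-0.003],[0,0,0],-1],[[0,0.055,-0.003],[0,0,0],-1],[[0,0.055,-0.003],[0,0,0],-1],[[0,0.055,-0.003],[0,0,0],-1],[[0,0.055,-0.003],[0,0,0],-1],[[0,0.055,-0.003],[0,0,0],-1],[[0,0.055,-0.003],[0,0,0],-1]]'; python3 - <<'E'
from h import *
w=vision.get_calibration("wrist");print("cam",ray(w,(0,0))[0],"fwd",cv2.Rodrigues(w["rvec"])[0][2])
rel([.39,-.17,.36],.67)
E
```

```text
clock: 1.65
tool_pos: [0.4478, 0.2478, 0.3412]
tool_rot: [-0.232, -0.668, -0.232, 0.668]
wrist_force: [0.8, 0.3, -0.4]
gripper_width: 0.0855
cam [0.50032811 0.18264447 0.48434813] fwd [-0.20071354  0.25408726 -0.94612565]
t 1.65 pos [0.4478 0.2478 0.3412] xax [-0.  0. -1.] zyaw -2.472 w 0.0855 F [ 0.8  0.3 -0.4]
shift mm [-18.8 291.8 304.5]
rot [3.141 0.    0.   ] shift after rot [ -18.8 -291.6 -304.7]
rot [-0.001 -0.     0.   ] shift after rot [-18.8 291.6 304.7]
```

```bash
python3 - <<'E'
from h import *
rel([.4415,-.122,.30],.67)
E
```

```text
t 1.65 pos [0.4478 0.2478 0.3412] xax [-0.  0. -1.] zyaw -2.472 w 0.0855 F [ 0.8  0.3 -0.4]
shift mm [ 41.2 286.1 234.4]
rot [3.141 0.    0.   ] shift after rot [  41.2 -285.9 -234.5]
rot [-0.001 -0.     0.   ] shift after rot [ 41.2 285.9 234.5]
```

```bash
python3 -m crank '[[[0,0.036,0.029],[0,0,0],-1],[[0,0.036,0.029],[0,0,0],-1],[[0,0.036,0.029],[0,0,0],-1],[[0,0.036,0.029],[0,0,0],-1],[[0.01,0.036,0.029],[0,0,0],-1],[[0.01,0.036,0.029],[0,0,0],-1],[[0.01,0.036,0.03],[0,0,0],-1],[[0.011,0.034,0.03],[0,0,0],-1],[[0,0,0],[0,0,0],-1],[[0,0,0],[0,0,0],-1]]'; python3 - <<'E'
from h import *
w=vision.get_calibration("wrist");im=vision.camera("wrist");cv2.imwrite("pics/w1.png",im);np.save("w1.npy",np.r_[w["rvec"],w["tvec"]])
rel()
for v in([.4415,-.122,-.95],): print(fit([(w,im)],'y',v,.193,(.024,.012,.05),True,30))
E
```

```text
clock: 2.9
tool_pos: [0.4407, -0.1202, 0.3003]
tool_rot: [-0.232, -0.668, -0.232, 0.668]
wrist_force: [0.3, -0.3, 0.1]
gripper_width: 0.0852
t 2.95 pos [ 0.4409 -0.1197  0.3005] xax [ 0.  0. -1.] zyaw -2.472 w 0.0851 F [ 0.2  0.5 -0.4]
(array([ 0.44312435, -0.1221537 , -0.82435532]), np.float64(0.3640780746936798))
```

View pics/w1.png

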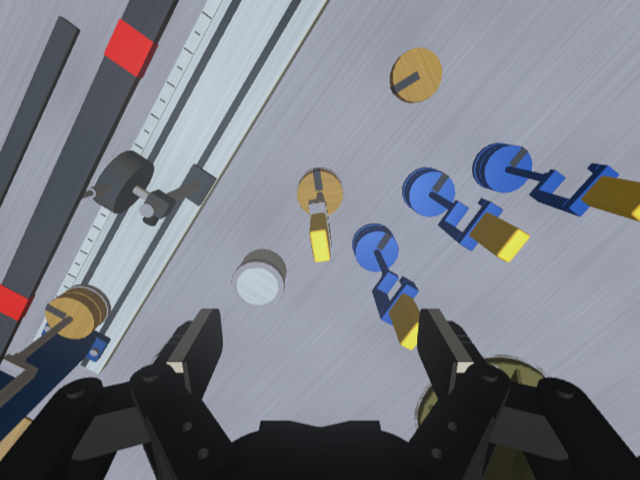

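```bash
python3 - <<'E'
from h import *
im=cv2.imread("pics/w1.png");v=np.load("w1.npy");w=dict(camera_matrix=vision.get_calibration("wrist")["camera_matrix"],rvec=v[:3],tvec=v[3:])
c=cv2.resize(im[160:280,280:360],None,fx=5,fy=5,interpolation=cv2.INTER_CUBIC)
c2=c.copy()
for (x,y,a),col in(((.4431,-.1222,-.824),(0,0,255)),((.4415,-.122,-.95),(255,0,255))):
    q=((proj(w,box(x,y,.193,a,.024,.012,.05))-[280,160]+.5)*5).astype(int)
    for i in range(8):
        for j in range(i): 
            if bin(i^j).count('1')==1: cv2.line(c2,tuple(map(int,q[i])),tuple(map(int,q[j])),col,1)
m=cv2.cvtColor((soft(im,'y')[160:280,280:360]*255).astype(np.uint8),cv2.COLOR_GRAY2BGR)
cv2.imwrite("pics/w1z.png",np.hstack([c2,cv2.resize(m,None,fx=5,fy=5,interpolation=0)]))
E
```

```text
(no output)
```

View pics/w1z.png

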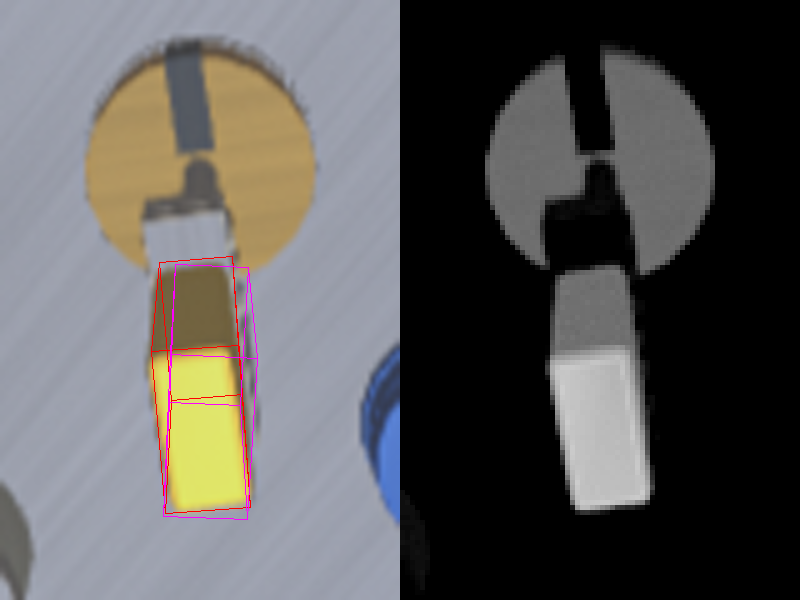

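```bash
cat >> h.py <<'E'
def soft(im,col):
    f=im.astype(np.float32); b,g,r=f[...,0],f[...,1],f[...,2]
    if col=='y':
        v=np.clip((np.minimum(r,g)-b)/np.maximum(np.maximum(r,g),30)/.4,0,1)*np.clip((g/np.maximum(r,1)-.83)/.05,0,1)
        return v
    return np.clip((r-np.maximum(g,b))/np.maximum(r,60)/.7,0,1)
E
python3 - <<'E'
from h import *
T,S=vision.get_calibration("top"),vision.get_calibration("side")
ti,si=cv2.imread("pics/top0.png"),cv2.imread("pics/side0.png")
im=cv2.imread("pics/w1.png");v=np.load("w1.npy");w=dict(camera_matrix=vision.get_calibration("wrist")["camera_matrix"],rvec=v[:3],tvec=v[3:])
for n,vs in(('W',[(w,im)]),('T',[(T,ti)]),('S',[(S,si)]),('WTS',[(w,im),(T,ti),(S,si)])):
    r=fit(vs,'y',[.442,-.122,-.8],.193,(.024,.012,.05),True,8);print(n,r)
    if n=='W':R0=r[0]
    print(n,'beam',fit(vs,'y',[.587,.163,.05],.253,(.024,.012,.05),True,8)) if n!='W' and n!='WTS' else 0
    print(n,'L',fit(vs,'r',[.593,.0515,.05],.217,(.0205,.022,.006),False,12)) if n!='WTS' else 0
    print(n,'R',fit(vs,'r',[.604,-.150,.05],.217,(.0205,.022,.006),False,12)) if n!='WTS' else 0
rel([R0[0],R0[1],.176],R0[2]+np.pi/2)
E
```

```text
W (array([ 0.4429698 , -0.12207942, -0.79569116]), np.float64(0.17930802702903748))
W L (array([ 0.59477034,  0.05793788, -0.4312663 ]), np.float64(0.15276093780994415))
W R (array([ 0.60532337, -0.14871981,  0.18125521]), np.float64(0.013186675496399403))
T (array([ 0.44300896, -0.12331505, -0.70940055]), np.float64(0.24607408046722412))
T beam (array([0.58816322, 0.16407377, 0.14263052]), np.float64(0.5903071761131287))
T L (array([ 0.59393895,  0.05170137, -0.11878299]), np.float64(0.0342547632753849))
T R (array([ 0.60450409, -0.15049199,  0.02329969]), np.float64(0.019058017060160637))
S (array([ 0.43940377, -0.12202964, -1.49945563]), np.float64(0.9685279726982117))
S beam (array([ 0.58511911,  0.162331  , -0.08155341]), np.float64(1.1252198219299316))
S L (array([0.59143203, 0.05369135, 0.24027849]), np.float64(0.12683330476284027))
S R (array([ 0.60259993, -0.1478647 ,  0.06029989]), np.float64(0.028992485255002975))
WTS (array([ 0.44245277, -0.12217719, -0.7902079 ]), np.float64(1.647376298904419))
t 2.95 pos [ 0.4409 -0.1197  0.3005] xax [ 0.  0. -1.] zyaw -2.472 w 0.0851 F [ 0.2  0.5 -0.4]
shift mm [ 1.245e+02  3.100e+00 -1.000e-01]
rot [ 3.036 -0.     0.   ] shift after rot [124.5  -3.1  -0.2]
rot [-0.106 -0.    -0.   ] shift after rot [124.5   3.1   0.2]
```

```bash
python3 - <<'E'
from h import *
T=vision.get_calibration("top")
v=np.load("w1.npy");w=dict(camera_matrix=vision.get_calibration("wrist")["camera_matrix"],rvec=v[:3],tvec=v[3:])
for uv,c in(((362.8,309.2),T),((410,332),w),((515,240),w),((403,309.5),T)):
    p=onz(c,uv,.218); d=p[:2]-[.443,-.122];a=-.79+np.pi/2
    print(p.round(3),"along jaw %.3f across %.3f"%(d@[np.cos(a),np.sin(a)],d@[-np.sin(a),np.cos(a)]))
E
```

```text
[ 0.338 -0.111  0.218] along jaw -0.066 across 0.082
[ 0.346 -0.11   0.218] along jaw -0.061 across 0.077
[ 0.34  -0.209  0.218] along jaw -0.135 across 0.011
[ 0.336 -0.205  0.218] along jaw -0.135 across 0.016
```

```bash
python3 -m crank '[[[0,0.003,0],[-0.106,0,0],-1],[[0.03,0,0],[0,0,0],-1],[[0.03,0,0],[0,0,0],-1],[[0.03,0,0],[0,0,0],-1],[[0.02,0,0],[0,0,0],-1],[[0.014,0,0],[0,0,0],-1],[[0,0,0],[0,0,0],-0.3],[[0,0,0],[0,0,0],-0.3]]'; python3 - <<'E'
from h import *
im=vision.camera("wrist");cv2.imwrite("pics/w2.png",im);rel([.443,-.122,.176],-.79+np.pi/2)
E
```

```text
clock: 3.95
tool_pos: [0.4432, -0.1224, 0.1775]
tool_rot: [0.268, 0.655, 0.267, -0.654]
wrist_force: [-1.2, -0.5, -0.7]
gripper_width: 0.0552
t 4.00 pos [ 0.4432 -0.1225  0.1775] xax [ 0.002 -0.    -1.   ] zyaw -2.366 w 0.0555 F [ 1.5 -0.2  0.5]
shift mm [ 1.5 -0.5 -0.2]
rot [ 3.136e+00 -2.000e-03  2.000e-03] shift after rot [1.5 0.4 0.2]
rot [-0.005 -0.001 -0.001] shift after rot [ 1.5 -0.4 -0.2]
```

View pics/w2.png

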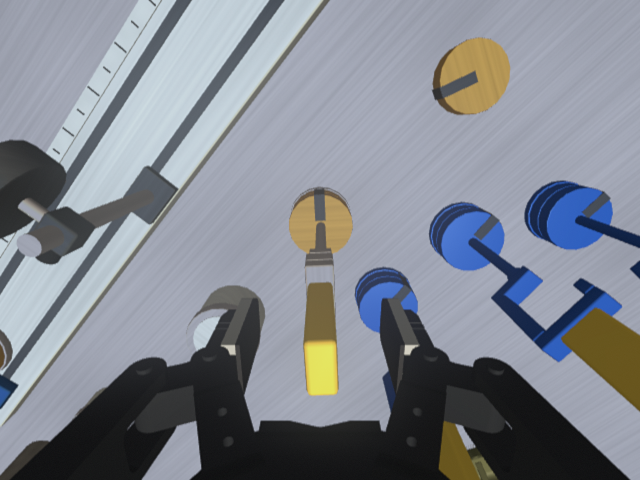

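```bash
python3 -m crank '[[[0,0,0],[0,0,0],0.3],[[0,0,0],[0,0,0],1],[[0,0,0],[0,0,0],1],[[0,0,0],[0,0,0],1],[[0,0,0],[0,0,0],1],[[-0.01,0,0],[0,0,0],1],[[-0.02,0,0],[0,0,0],1],[[-0.025,0,0],[0,0,0],1],[[-0.02,0,0],[0,0,0],1],[[-0.01,0,0],[0,0,0],1],[[0,0,0],[0,0,0],1]]'; python3 - <<'E'
from h import *
rel()
im=vision.camera("wrist");cv2.imwrite("pics/w3.png",im)
L=np.array([.5935,.052]);Rr=np.array([.6045,-.1495]);u=(L-Rr)/np.linalg.norm(L-Rr);yaw=np.arctan2(-u[0],u[1]);print(yaw)
M=np.array([.595,-.040])  # mid
ex=np.array([np.cos(yaw),np.sin(yaw)])
M=Rr+u*((np.array([M[0],M[1]])-Rr)@u);print("mid",M,"bands",(L-M)@u,(Rr-M)@u)
for d in(-.09,0): print((M-.19*u+d*ex).round(4))
E
```

```text
clock: 5.38
tool_pos: [0.4429, -0.1225, 0.2619]
tool_rot: [0.267, 0.655, 0.267, -0.654]
wrist_force: [0.4, -0.1, -7.3]
gripper_width: 0.0116
t 5.38 pos [ 0.4429 -0.1225  0.2619] xax [ 0.001  0.    -1.   ] zyaw -2.367 w 0.0116 F [ 0.4 -0.1 -7.3]
0.05453643847271926
mid [ 0.59851187 -0.03980829] bands 0.09194498375559287 -0.10985504102141254
[ 0.519  -0.2344]
[ 0.6089 -0.2295]
```

View pics/w3.png

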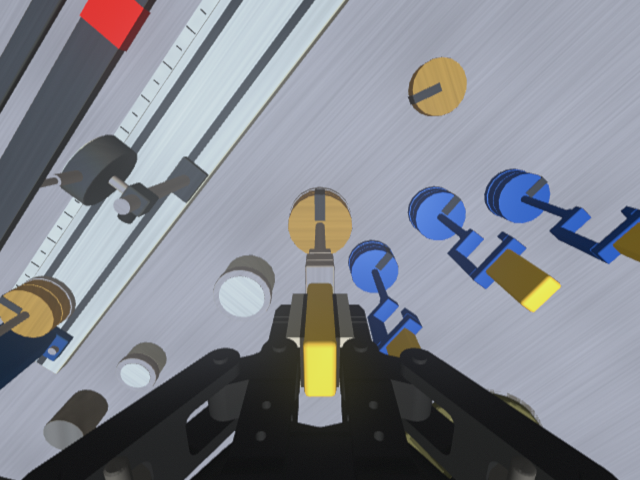

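```bash
python3 -m crank '[[[0,0,0],[-0.1,0,0],1],[[0,0,0],[-0.15,0,0],1],[[0,0,0],[-0.15,0,0],1],[[0,0,0],[-0.15,0,0],1],[[0,0,0],[-0.15,0,0],1],[[0,0,0],[-0.15,0,0],1],[[0,0,0],[0,0,0],1]]'; python3 - <<'E'
from h import *
rel([.518,-.2443,.262],.0545+np.pi/2)
E
```

```text
clock: 6.3
tool_pos: [0.4423, -0.1224, 0.2602]
tool_rot: [0.513, 0.486, 0.514, -0.487]
wrist_force: [0.1, 0.1, -6.6]
gripper_width: 0.0115
t 6.30 pos [ 0.4423 -0.1224  0.2602] xax [-0.002  0.    -1.   ] zyaw -1.518 w 0.0115 F [ 0.1  0.1 -6.6]
shift mm [ -1.9  69.1 125.7]
rot [3.14e+00 3.00e-03 0.00e+00] shift after rot [  -1.8  -68.9 -125.8]
rot [-0.002 -0.     0.002] shift after rot [ -1.8  68.9 125.8]
```

```bash
python3 -m crank '[[[0,0.01,0.01],[0,0,0],1],[[0,0.014,0.024],[0,0,0],1],[[0,0.015,0.03],[0,0,0],1],[[0,0.015,0.03],[0,0,0],1],[[0,0.01,0.02],[0,0,0],1],[[-0.001,0.005,0.012],[0,0,0],1],[[0,0,0],[0,0,0],1],[[0,0,0],[0,0,0],1],[[0,0,0],[0,0,0],1]]'; python3 - <<'E'
from h import *
w=vision.get_calibration("wrist");im=vision.camera("wrist");cv2.imwrite("pics/w4.png",im)
cv2.imwrite("pics/side4.png",vision.camera("side"));ti=vision.camera("top");cv2.imwrite("pics/top4.png",ti)
rel([.518,-.2443,.262],.0545+np.pi/2)
s=cv2.imread("pics/side4.png");crop(s,260,190,160,120,5,"pics/side4z.png")
print(fit([(w,im)],'r',[.6045,-.149,.0545],.217,(.0205,.022,.006),False,12))
E
```

```text
clock: 7.42
tool_pos: [0.5183, -0.244, 0.2627]
tool_rot: [0.514, 0.486, 0.513, -0.486]
wrist_force: [0.4, 0.7, -6.7]
gripper_width: 0.0111
t 7.58 pos [ 0.5183 -0.2442  0.2627] xax [ 0.001 -0.    -1.   ] zyaw -1.516 w 0.0113 F [ 0.2 -0.3 -7.4]
shift mm [ 0.7 -0.3  0.1]
rot [-3.141e+00  1.000e-03  0.000e+00] shift after rot [ 0.7  0.3 -0.1]
rot [ 0.     0.    -0.001] shift after rot [ 0.7 -0.3  0.1]
(array([ 0.60467901, -0.14817413, -0.17370934]), np.float64(0.0801531970500946))
```

View pics/w4.png

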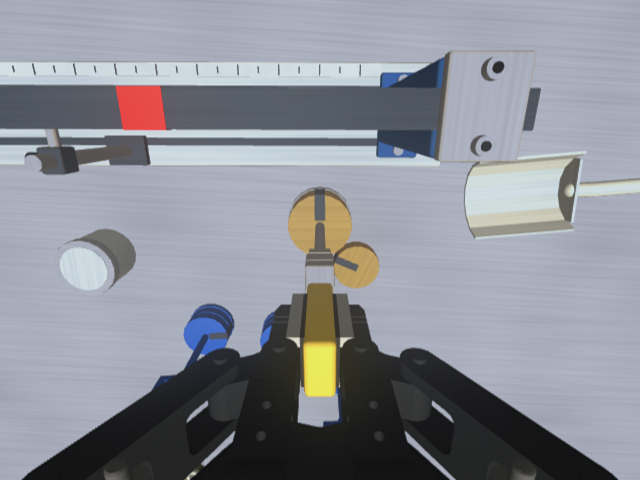

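View pics/side4z.png

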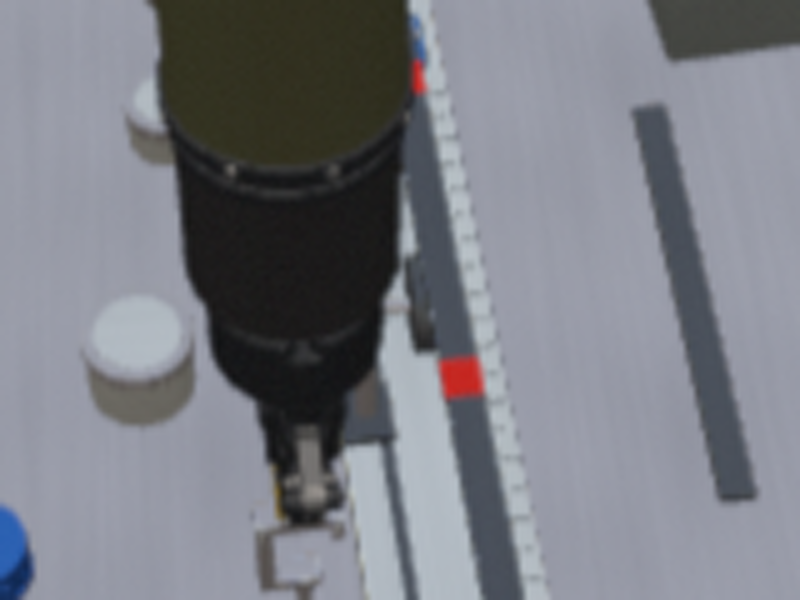

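```bash
python3 - <<'E'
from h import *
w=vision.get_calibration("wrist")
for uv,z in(((447,52),.235),((437,161),.235),((535,52),.235),((524,161),.235),((117,86),.22),((162,86),.22),((121,130),.22),((166,130),.22),((300,86),.22),((300,130),.22)): print(uv,onz(w,uv,z).round(4))
E
```

```text
(447, 52) [ 0.6353 -0.2939  0.235 ]
(437, 161) [ 0.5883 -0.2973  0.235 ]
(535, 52) [ 0.6375 -0.3327  0.235 ]
(524, 161) [ 0.5906 -0.3395  0.235 ]
(117, 86) [ 0.6143 -0.1383  0.22  ]
(162, 86) [ 0.6155 -0.1605  0.22  ]
(121, 130) [ 0.5935 -0.1376  0.22  ]
(166, 130) [ 0.5948 -0.1607  0.22  ]
(300, 86) [ 0.6193 -0.2287  0.22  ]
(300, 130) [ 0.5986 -0.2294  0.22  ]
```

```bash
python3 -m crank '[[[0,0.01,0],[0,0,0],1],[[0,0.015,0],[0,0,0],1],[[0,0.015,0],[0,0,0],1],[[0,0.013,0],[0,0,0],1],[[0,0.01,0],[0,0,0],1],[[0,0.01,0],[0,0,0],1],[[0,0.009,0],[0,0,0],1],[[0,0.005,0],[0,0,0],1],[[0,0.004,0],[0,0,0],1],[[0,0,0],[0,0,0],1],[[0,0,0],[0,0,0],1]]'; python3 - <<'E'
from h import *
w=vision.get_calibration("wrist");im=vision.camera("wrist");cv2.imwrite("pics/w5.png",im)
rel([.6095,-.2393,.262],.0545+np.pi/2)
crop(vision.camera("side"),290,220,120,90,6,"pics/side5z.png")
E
```

```text
clock: 8.95
tool_pos: [0.6091, -0.2398, 0.2625]
tool_rot: [0.513, 0.486, 0.513, -0.486]
wrist_force: [0.8, -0.3, -7.2]
gripper_width: 0.0113
t 9.00 pos [ 0.6091 -0.2398  0.2626] xax [ 0. -0. -1.] zyaw -1.517 w 0.0115 F [ 0.3  0.4 -7.9]
shift mm [ 0.6  0.5 -0.5]
rot [ 3.141 -0.    -0.   ] shift after rot [ 0.6 -0.5  0.5]
rot [-0.  0. -0.] shift after rot [ 0.6  0.5 -0.5]
```

View pics/w5.png

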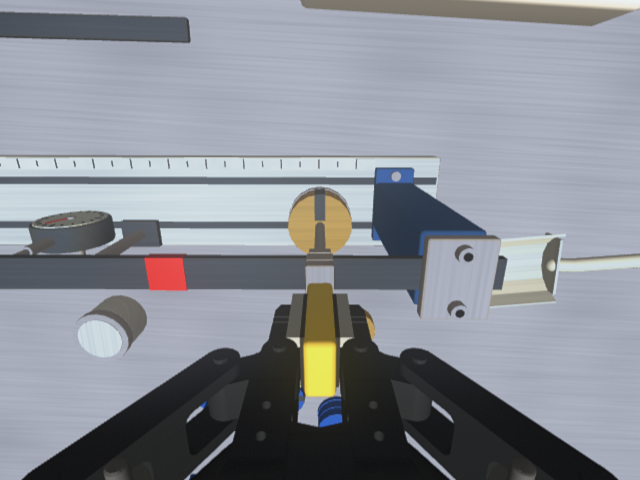

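View pics/side5z.png

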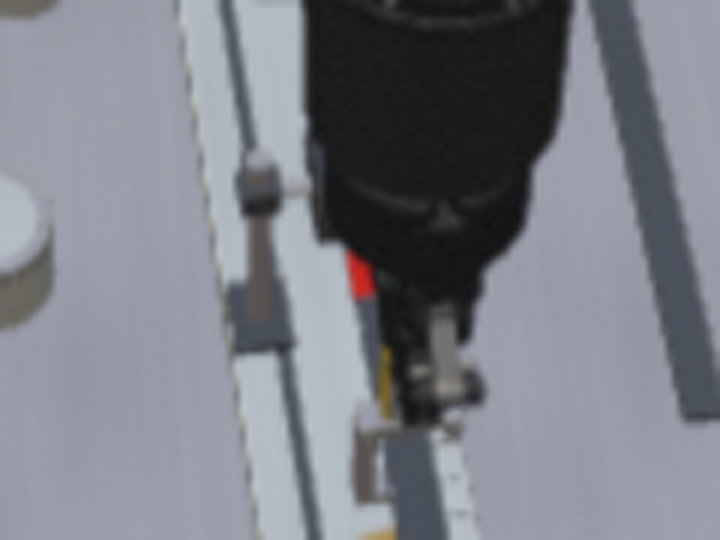

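```bash
python3 -m crank '[[[0.006,0,0],[0,0,0],1],[[0.006,0,0],[0,0,0],1],[[0.005,0,0],[0,0,0],1],[[0.003,0,0],[0,0,0],1],[[0.002,0,0],[0,0,0],1],[[0,0,0],[0,0,0],1]]'; python3 - <<'E'
from h import *
rel()
w=vision.get_calibration("wrist");im=cv2.imread("pics/w5.png")
E
```

```text
clock: 9.8
tool_pos: [0.6092, -0.2397, 0.2403]
tool_rot: [0.513, 0.486, 0.513, -0.486]
wrist_force: [-0.1, -0.1, -7.2]
gripper_width: 0.0112
t 9.80 pos [ 0.6092 -0.2397  0.2403] xax [-0. -0. -1.] zyaw -1.517 w 0.0112 F [-0.1 -0.1 -7.2]
```

```bash
python3 -m crank '[[[0.001,0,0],[0,0,0],1],[[0.001,0,0],[0,0,0],1],[[0.001,0,0],[0,0,0],1],[[0,0,0],[0,0,0],1]]'
```

```text
clock: 10.3
tool_pos: [0.6092, -0.2397, 0.2372]
tool_rot: [0.513, 0.486, 0.513, -0.486]
wrist_force: [0.7, 0.2, -6.5]
gripper_width: 0.011
```

```bash
python3 -m crank '[[[0.001,0,0],[0,0,0],1],[[0.001,0,0],[0,0,0],1],[[0,0,0],[0,0,0],1]]'; python3 - <<'E'
from h import *
im=vision.camera("wrist");cv2.imwrite("pics/w6.png",im);rel()
E
```

```text
clock: 10.68
tool_pos: [0.6093, -0.2398, 0.2368]
tool_rot: [0.514, 0.486, 0.513, -0.486]
wrist_force: [-1.1, 2.3, -0.1]
gripper_width: 0.0112
t 10.72 pos [ 0.6093 -0.2398  0.2368] xax [ 0.002 -0.001 -1.   ] zyaw -1.516 w 0.0111 F [-2.1  2.   1.7]
```

View pics/w6.png

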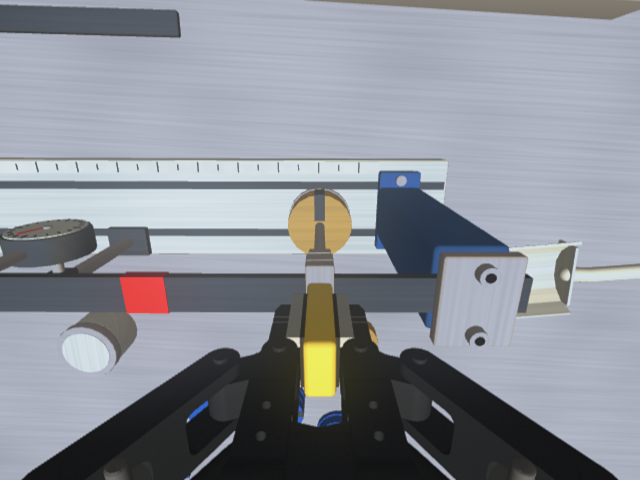

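```bash
python3 - <<'E'
from h import *
w=vision.get_calibration("wrist");im=cv2.imread("pics/w6.png")
f=fit([(w,im)],'r',[.6045,-.149,.0545],.217,(.0205,.022,.006),False,12);print(f)
rel([*f[0][:2],.237])
for r in((220,274),(220,313),(400,275),(400,313)): print(onz(w,r,.22).round(4))
E
```

```text
(array([ 0.60389528, -0.14822906,  0.12016257]), np.float64(0.09392489492893219))
t 10.72 pos [ 0.6093 -0.2398  0.2368] xax [ 0.002 -0.001 -1.   ] zyaw -1.516 w 0.0111 F [-2.1  2.   1.7]
shift mm [ -0.3  -0.5 -91.7]
[ 0.6184 -0.1885  0.22  ]
[ 0.5958 -0.1876  0.22  ]
[ 0.6228 -0.2798  0.22  ]
[ 0.601  -0.2826  0.22  ]
```

```bash
python3 -m crank '[[[-0.001,0,-0.003],[0,0,0],1],[[0,0,-0.006],[0,0,0],1],[[0,0,-0.006],[0,0,0],1],[[0,0,-0.006],[0,0,0],1],[[0,0,-0.006],[0,0,0],1],[[0,0,-0.006],[0,0,0],1],[[0,0,-0.006],[0,0,0],1],[[0,0,-0.006],[0,0,0],1],[[0,0,-0.006],[0,0,0],1],[[0,0,-0.006],[0,0,0],1],[[0,0,-0.006],[0,0,0],1],[[0,0,-0.006],[0,0,0],1],[[0,0,-0.004],[0,0,0],1],[[0,0,0],[0,0,0],1]]'; python3 - <<'E'
from h import *
w=vision.get_calibration("wrist");im=vision.camera("wrist");cv2.imwrite("pics/w7.png",im)
f=fit([(w,im)],'r',[.6045,-.149,.0545],.217,(.0205,.022,.006),False,12);print(f)
rel([*f[0][:2],.237])
E
```

```text
clock: 12.48
tool_pos: [0.6053, -0.1662, 0.2367]
tool_rot: [0.514, 0.486, 0.513, -0.486]
wrist_force: [-0.4, -1.9, 2.2]
gripper_width: 0.0116
(array([ 0.60445915, -0.14879906,  0.13290308]), np.float64(0.28637373447418213))
t 12.53 pos [ 0.6053 -0.1662  0.2367] xax [ 0.     0.001 -1.   ] zyaw -1.516 w 0.0114 F [-0.1 -1.7  3.2]
shift mm [ -0.3   0.1 -17.4]
```

View pics/w7.png

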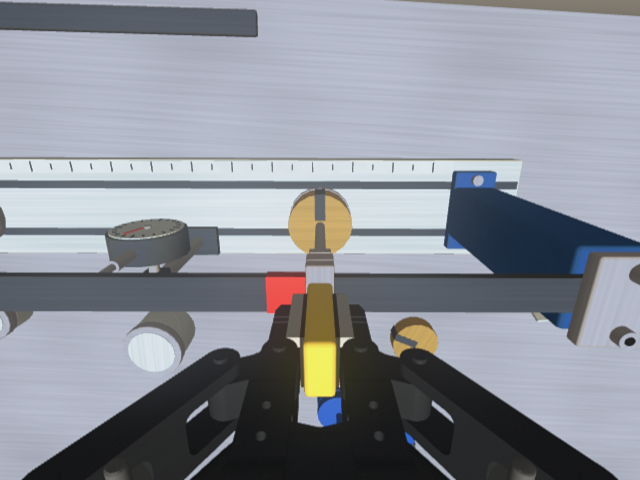

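```bash
python3 - <<'E'
from h import *
w=vision.get_calibration("wrist")
u=np.array([-.0545,.9985])
im=cv2.imread("pics/w7.png");m=soft(im,'r')
for r in(278,284,290,296,302,308): 
    row=m[r,240:310]; i=np.argmax(row>.5); e=240+i-1+(.5-row[i-1])/(row[i]-row[i-1])
    p=onz(w,(e,r),.22);s=arm.get_state()["tool_pos"];print(r,e,p.round(4),"centre dist along",((p[:2]-s[:2])@u-.011).round(4))
crop(im,240,240,160,120,5,"pics/w7z.png")
E
```

```text
278 264.7086988687515 [ 0.6133 -0.1376  0.22  ] centre dist along 0.0172
284 265.08120803534985 [ 0.61   -0.1378  0.22  ] centre dist along 0.0172
290 265.4741149842739 [ 0.6066 -0.138   0.22  ] centre dist along 0.0171
296 265.692222237587 [ 0.6031 -0.1381  0.22  ] centre dist along 0.0172
302 265.9961537718773 [ 0.5996 -0.1383  0.22  ] centre dist along 0.0172
308 266.3822164237499 [ 0.5961 -0.1385  0.22  ] centre dist along 0.0172
```

View pics/w7z.png

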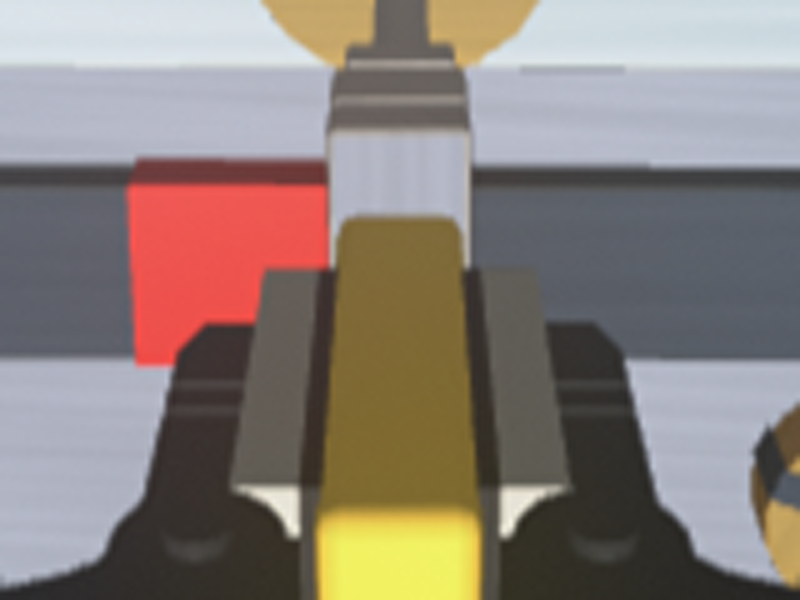

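```bash
python3 - <<'E'
from h import *
im=cv2.imread("pics/w6.png");m=soft(im,'r')
for r in(282,295,308):
    row=m[r]; i=np.where(row[60:250]>.5)[0]+60; print(r,i[0],i[-1]+1,row[i[0]-2:i[0]+2].round(2),row[i[-1]-1:i[-1]+3].round(2))
print(vision.get_calibration("wrist")["tvec"],ray(vision.get_calibration("wrist"),(0,0))[0])
E
```

```text
282 120 164 [0.   0.   0.61 1.  ] [0.97 0.97 0.47 0.  ]
295 123 167 [0.   0.03 0.84 1.  ] [0.98 0.57 0.   0.  ]
308 126 169 [0.   0.23 0.99 1.  ] [0.99 0.58 0.   0.  ]
[-0.19924101  0.52020098  0.57901604] [ 0.6893214  -0.16140758  0.37993317]
```

```bash
python3 -m crank '[[[0,0,-0.004],[0,0,0],1],[[0,0,-0.004],[0,0,0],1],[[0,0,-0.004],[0,0,0],1],[[0,0,-0.003],[0,0,0],1],[[0,0,-0.002],[0,0,0],1],[[0,0,0],[0,0,0],1],[[0,0,0],[0,0,0],1]]'; python3 - <<'E'
from h import *
im=vision.camera("wrist");cv2.imwrite("pics/w8.png",im);rel()
crop(im,240,240,160,120,5,"pics/w8z.png")
E
```

```text
clock: 13.4
tool_pos: [0.6044, -0.1502, 0.2367]
tool_rot: [0.514, 0.486, 0.513, -0.486]
wrist_force: [0.2, -4.9, 1.6]
gripper_width: 0.0114
t 13.45 pos [ 0.6044 -0.1502  0.2367] xax [ 0.    -0.001 -1.   ] zyaw -1.517 w 0.0115 F [-0.  -5.2  3.5]
```

View pics/w8z.png

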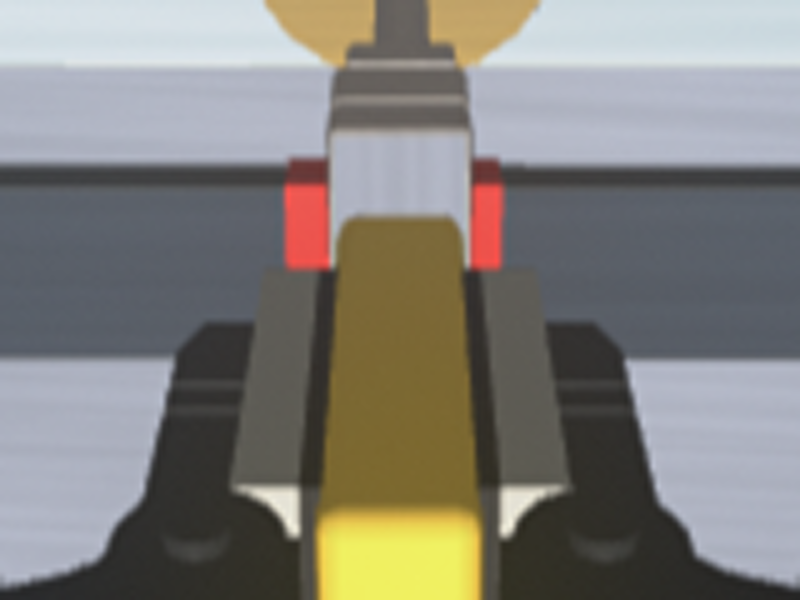

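```bash
python3 -m crank '[[[0,0,-0.0005],[0,0,0],1],[[0,0,0],[0,0,0],1],[[0,0,0],[0,0,0],0.6],[[0,0,0],[0,0,0],0.3],[[0,0,0],[0,0,0],0],[[0,0,0],[0,0,0],0],[[-0.01,0,0],[0,0,0],0],[[-0.02,0,0],[0,0,0],0],[[-0.03,0,0],[0,0,0],-0.3],[[-0.02,0,0],[0,0,0],-1],[[0,0,0],[0,0,0],-1]]'; python3 - <<'E'
from h import *
im=vision.camera("wrist");cv2.imwrite("pics/w9.png",im);rel([.588,.164,.32])
E
```

```text
clock: 14.82
tool_pos: [0.6049, -0.1495, 0.319]
tool_rot: [0.515, 0.487, 0.512, -0.485]
wrist_force: [-0.1, 0.5, -0.0]
gripper_width: 0.0849
t 14.88 pos [ 0.6046 -0.1493  0.3171] xax [ 0.002  0.    -1.   ] zyaw -1.517 w 0.0853 F [-0.3  0.5 -0.9]
shift mm [  -2.8    0.4 -313.7]
```

View pics/w9.png

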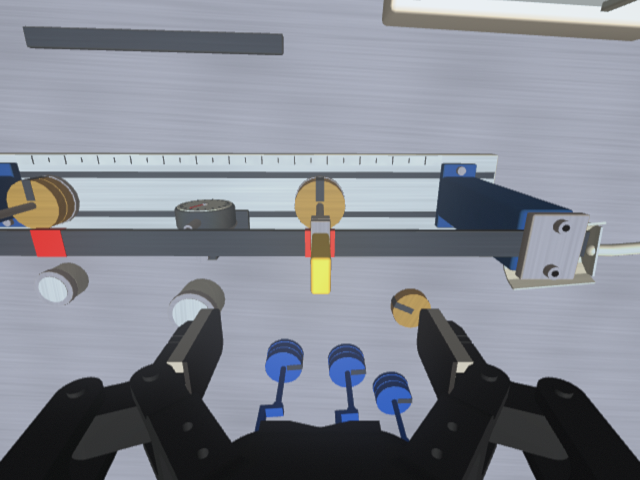

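```bash
python3 -m crank '[[[-0.01,0,-0.02],[0,0,0],-1],[[0,0,-0.04],[0,0,0],-1],[[0,0,-0.05],[0,0,0],-1],[[0,0,-0.05],[0,0,0],-1],[[0,0,-0.05],[0,0,0],-1],[[0,0,-0.05],[0,0,0],-1],[[0,0,-0.035],[0,0,0],-1],[[0,0,-0.018],[0,0,0],-1],[[0,0,0],[0,0,0],-1],[[0,0,0],[0,0,0],-1]]'; python3 - <<'E'
from h import *
w=vision.get_calibration("wrist");im=vision.camera("wrist");cv2.imwrite("pics/w10.png",im)
f=fit([(w,im)],'y',[.588,.164,.0545],.253,(.024,.012,.05),True,15);print(f)
rel([*f[0][:2],.238],f[0][2]+np.pi/2)
E
```

```text
clock: 16.12
tool_pos: [0.5874, 0.1627, 0.3264]
tool_rot: [0.513, 0.486, 0.513, -0.486]
wrist_force: [-0.5, -0.4, 0.4]
gripper_width: 0.0852
(array([0.58830525, 0.16368543, 0.04411326]), np.float64(0.14182820916175842))
t 16.18 pos [0.5874 0.1624 0.3265] xax [ 0. -0. -1.] zyaw -1.518 w 0.0855 F [0.2 0.1 0.1]
shift mm [88.5  0.9 -1.2]
rot [-3.132  0.     0.   ] shift after rot [88.5 -0.9  1.2]
rot [ 0.009  0.    -0.   ] shift after rot [88.5  0.9 -1.2]
```

View pics/w10.png

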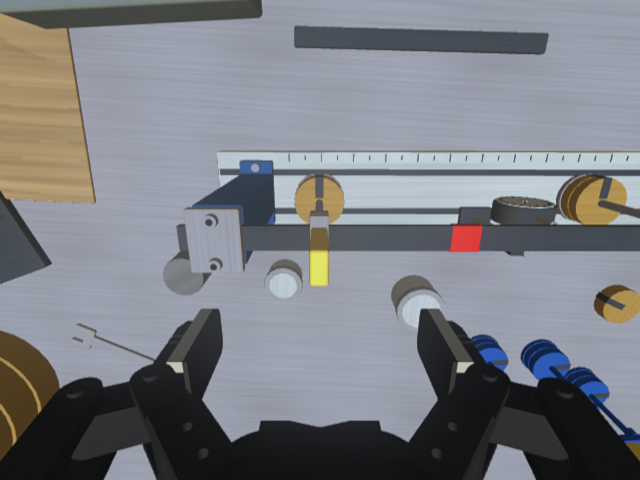

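```bash
python3 -m crank '[[[0,0.001,-0.001],[0,0,0],-0.2],[[0,0,0],[0,0,0],-0.2],[[0.02,0,0],[0,0,0],-0.2],[[0.025,0,0],[0,0,0],-0.2],[[0.02,0,0],[0,0,0],-0.2],[[0.015,0,0],[0,0,0],-0.2],[[0.008,0,0],[0,0,0],-0.2],[[0,0,0],[0,0,0],-0.2]]'; python3 - <<'E'
from h import *
im=vision.camera("wrist");cv2.imwrite("pics/w11.png",im);rel()
E
```

```text
clock: 17.18
tool_pos: [0.5883, 0.1641, 0.2381]
tool_rot: [0.513, 0.486, 0.513, -0.486]
wrist_force: [0.5, -0.7, 1.1]
gripper_width: 0.0511
t 17.23 pos [0.5885 0.1642 0.2389] xax [ 0.001 -0.    -1.   ] zyaw -1.517 w 0.0511 F [ 0.4 -0.4  0.5]
```

View pics/w11.png

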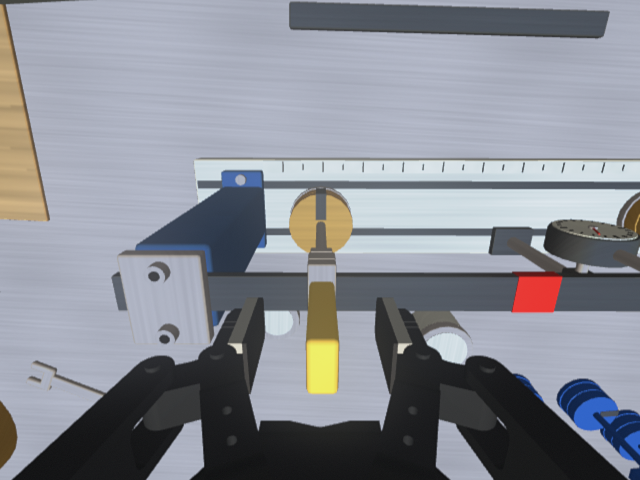

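```bash
python3 -m crank '[[[0,0,0.001],[0,0,0],0.3],[[0,0,0],[0,0,0],0.7],[[0,0,0],[0,0,0],1],[[0,0,0],[0,0,0],1],[[0,0,0],[0,0,0],1],[[0,0,0],[0,0,0],1]]'; python3 - <<'E'
from h import *
w=vision.get_calibration("wrist");im=vision.camera("wrist");cv2.imwrite("pics/w12.png",im);rel()
f=fit([(w,im)],'r',[.5935,.052,.0545],.217,(.0205,.022,.006),False,12);print(f)
rel([*f[0][:2],.237],.0545+np.pi/2)
m=soft(im,'r')
for r in(282,295,308):
    i=np.where(m[r,350:]>.5)[0]+350; print(r,i[0],i[-1]+1)
E
```

```text
clock: 17.98
tool_pos: [0.5886, 0.1633, 0.239]
tool_rot: [0.514, 0.487, 0.513, -0.486]
wrist_force: [-0.8, 0.2, 4.8]
gripper_width: 0.0115
t 18.02 pos [0.5886 0.1633 0.239 ] xax [ 0.001  0.    -1.   ] zyaw -1.517 w 0.0114 F [-0.2  0.5  5.9]
(array([ 0.59397897,  0.05048524, -0.13594151]), np.float64(0.1036168560385704))
t 18.02 pos [0.5886 0.1633 0.239 ] xax [ 0.001  0.    -1.   ] zyaw -1.517 w 0.0114 F [-0.2  0.5  5.9]
shift mm [  2.   -0.7 112.9]
rot [ 3.141e+00 -2.000e-03  0.000e+00] shift after rot [   2.     0.7 -112.9]
rot [-0.    -0.    -0.001] shift after rot [  2.   -0.7 112.9]
282 515 559
295 512 555
308 510 552
```

```bash
python3 -m crank '[[[-0.0005,0,0.003],[0,0,0],1],[[0,0,0.006],[0,0,0],1],[[0,0,0.006],[0,0,0],1],[[0,0,0.006],[0,0,0],1],[[0,0,0.006],[0,0,0],1],[[0,0,0.006],[0,0,0],1],[[0,0,0.006],[0,0,0],1],[[0,0,0.006],[0,0,0],1],[[0,0,0.006],[0,0,0],1],[[0,0,0.006],[0,0,0],1],[[0,0,0.006],[0,0,0],1],[[0,0,0.006],[0,0,0],1],[[0,0,0.006],[0,0,0],1],[[0,0,0.006],[0,0,0],1],[[0,0,0.006],[0,0,0],1],[[0,0,0.004],[0,0,0],1],[[0,0,0],[0,0,0],1],[[0,0,0],[0,0,0],1]]'; python3 - <<'E'
from h import *
im=vision.camera("wrist");cv2.imwrite("pics/w13.png",im);rel([.594,.0505,.237])
crop(im,240,240,160,120,5,"pics/w13z.png")
E
```

```text
clock: 20.27
tool_pos: [0.5937, 0.0739, 0.239]
tool_rot: [0.513, 0.487, 0.514, -0.485]
wrist_force: [0.6, 4.7, 3.7]
gripper_width: 0.0114
t 20.32 pos [0.5937 0.0738 0.239 ] xax [ 0.001  0.002 -1.   ] zyaw -1.516 w 0.0115 F [-0.4  5.2  3.7]
shift mm [ 1.9 -1.  23.3]
```

View pics/w13z.png

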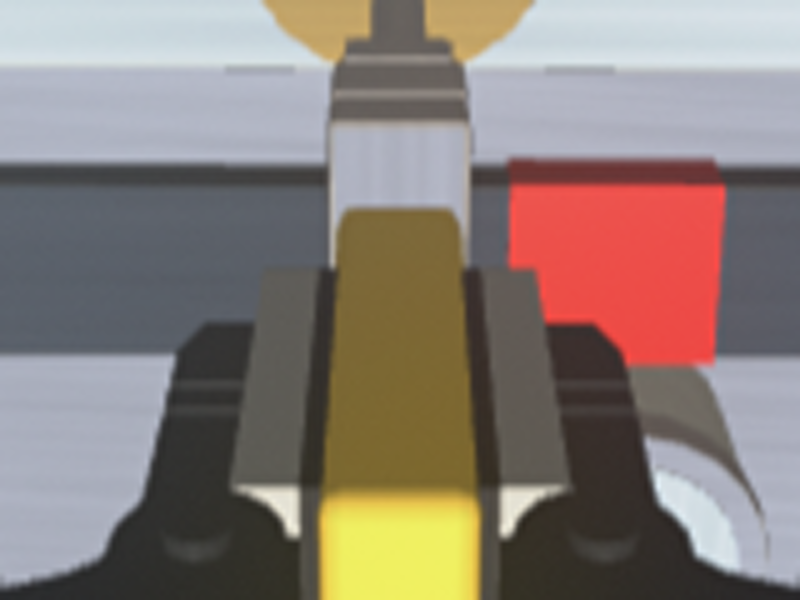

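```bash
python3 -m crank '[[[0,0,0.003],[0,0,0],1],[[0,0,0.004],[0,0,0],1],[[0,0,0.004],[0,0,0],1],[[0,0,0.004],[0,0,0],1],[[0,0,0.004],[0,0,0],1],[[0,0,0.003],[0,0,0],1],[[0,0,0],[0,0,0],1],[[0,0,0],[0,0,0],1]]'; python3 - <<'E'
from h import *
im=vision.camera("wrist");cv2.imwrite("pics/w14.png",im);rel()
crop(im,240,240,160,120,5,"pics/w14z.png")
E
```

```text
clock: 21.32
tool_pos: [0.5949, 0.052, 0.239]
tool_rot: [0.513, 0.487, 0.514, -0.485]
wrist_force: [0.3, 6.0, 4.2]
gripper_width: 0.0113
t 21.38 pos [0.5949 0.052  0.239 ] xax [ 0.001  0.003 -1.   ] zyaw -1.515 w 0.0112 F [0.8 5.5 4.4]
```

View pics/w14z.png

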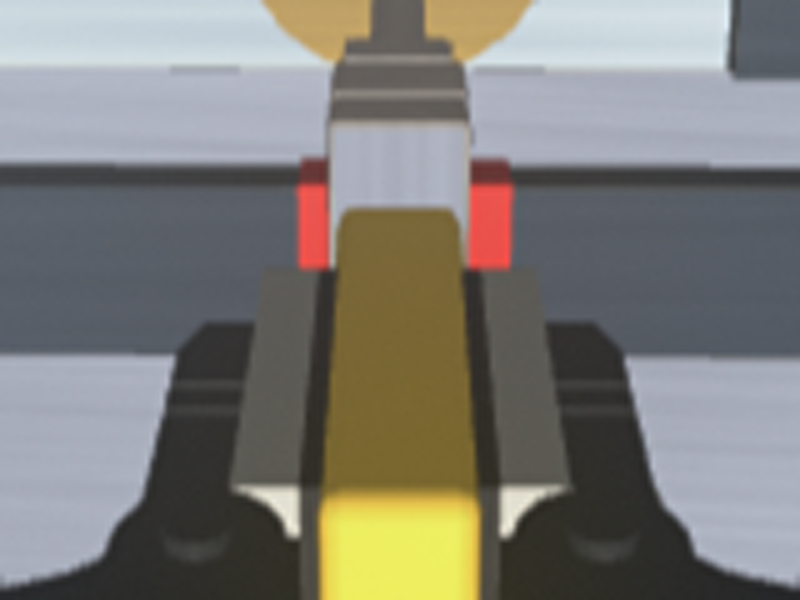

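```bash
python3 -m crank '[[[0,0,0.0007],[0,0,0],1],[[0,0,0],[0,0,0],1],[[0,0,0],[0,0,0],0.6],[[0,0,0],[0,0,0],0.3],[[0,0,0],[0,0,0],0],[[0,0,0],[0,0,0],0],[[-0.01,0,0],[0,0,0],0],[[-0.02,0,0],[0,0,0],0],[[-0.03,0,0],[0,0,0],-0.3],[[-0.03,0,0],[0,0,0],-1],[[-0.02,0,0.02],[0,0,0],-1],[[0,0,0.04],[0,0,0],-1],[[0,0,0.035],[0,0,0],-1],[[0,0,0],[0,0,0],-1],[[0,0,0],[0,0,0],-1]]'; python3 - <<'E'
from h import *
w=vision.get_calibration("wrist");im=vision.camera("wrist");cv2.imwrite("pics/w15.png",im);rel()
crop(vision.camera("side"),280,140,133,100,6,"pics/side15.png")
for g in([.594,.0505,.0545],[.6045,-.149,.0545]): print(fit([(w,im)],'y',g,.253,(.024,.012,.05),True,15))
E
```

```text
clock: 23.25
tool_pos: [0.5997, -0.045, 0.3493]
tool_rot: [0.513, 0.486, 0.513, -0.486]
wrist_force: [0.3, 0.5, -0.6]
gripper_width: 0.0854
t 23.30 pos [ 0.5997 -0.0446  0.3491] xax [ 0.  0. -1.] zyaw -1.516 w 0.0855 F [ 0.1  0.3 -0.2]
(array([ 0.59430486,  0.05236045, -0.09575738]), np.float64(0.2191663384437561))
(array([ 0.60445514, -0.14988093,  0.20997175]), np.float64(0.4922362267971039))
```

View pics/w15.png

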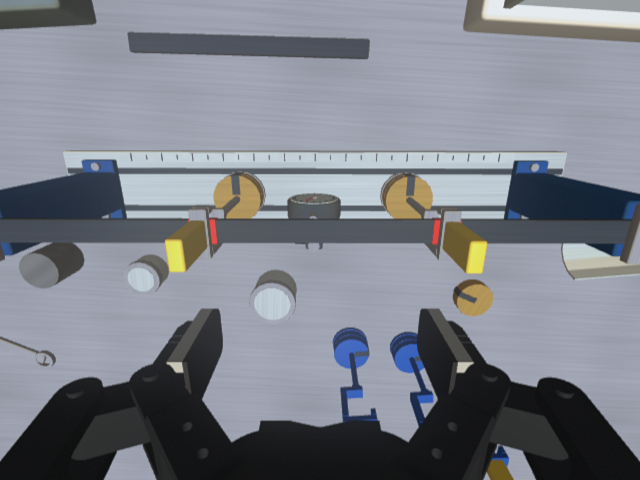

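View pics/side15.png

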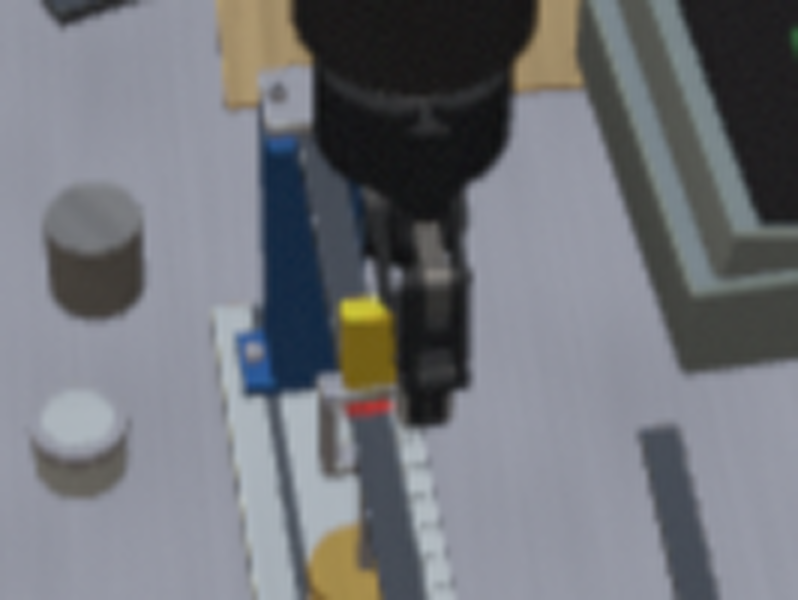

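```bash
python3 -m crank '[[[0,0,-0.025],[0,0,0],-1],[[0,0,-0.04],[0,0,0],-1],[[0,0,-0.032],[0,0,0],-1],[[0,0,0],[0,0,0],-1],[[0,0,0],[0,0,0],-1]]'; python3 - <<'E'
from h import *
im=vision.camera("wrist");rel()
crop(im,260,170,120,120,5,"pics/w16z.png");crop("pics/w9.png",260,170,120,120,5,"pics/w9z.png")
a=np.hstack([cv2.imread("pics/w16z.png")[:,100:500],cv2.imread("pics/w9z.png")[:,100:500]]);cv2.imwrite("pics/cmp.png",a)
E
```

```text
clock: 23.98
tool_pos: [0.5944, 0.0521, 0.349]
tool_rot: [0.514, 0.486, 0.514, -0.486]
wrist_force: [-0.3, 0.1, -0.0]
gripper_width: 0.0857
t 24.02 pos [0.5944 0.0516 0.349 ] xax [ 0. -0. -1.] zyaw -1.516 w 0.0855 F [-0.  -0.2 -0.6]
```

View pics/cmp.png

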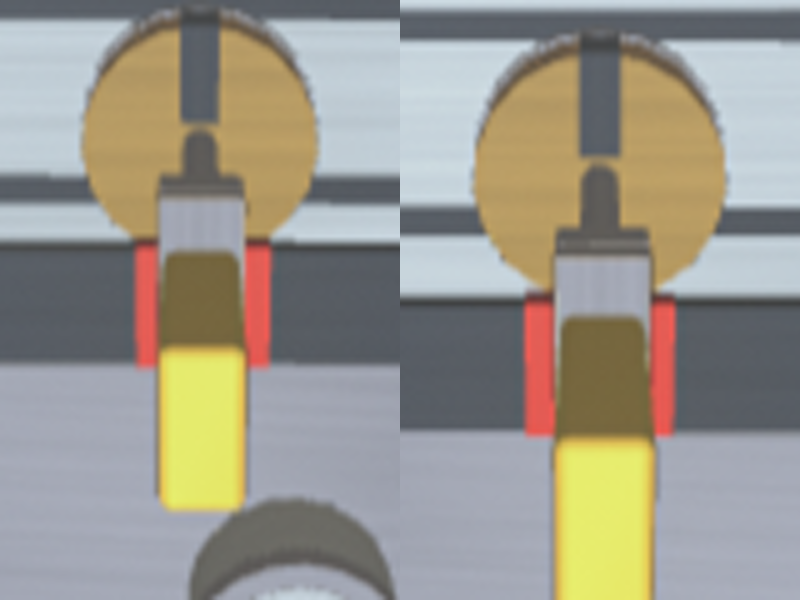

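Both hangers sit within about 1 mm of their band's centre. They are square to the beam and upright, and the gripper is clear of everything.

```bash
python3 - <<'E'
from plant import arm
print(arm.job_done())
E
```

```text
the job is handed in; nothing more can be done
None
```

Both hangers now hang on their red bands, and I handed the job in at about 24 s of the 58 s allowed.

- **Bench hanger:** I hooked it onto the beam about 200 mm right of mid-span and lowered it until its weight was off the wrist. I then slid it along the beam to the right-hand band without lifting it.
- **Beam hanger:** I gripped it where it hung and slid it to the left-hand band. It stayed on the beam throughout.

**Last checks:** straight-down wrist pictures show red on both sides of each saddle, within about 1 mm of centre. Both hangers looked upright and square to the beam. The gripper was open and clear above them, and the highest force I read while sliding was about 7 N. I made no contact with the gauge or the bystanders that I could see.

**Disagreements:**
- The wrist-camera calibration gave distances along the beam about 1–5 mm longer than the band's own width in the pictures did. I used the red showing on each side of the saddle for the final centring.
- The automatic fit of the tabs' angle was poor in the last oblique picture, so I judged squareness by eye from the straight-down pictures.

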